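Put the printing blocks back in their own nests

TASK

After the print workshop all three wooden printing blocks stand in the wrong nests: move each into the nest whose white marker has the shape of its grip (round, square or bar), down flat in the pocket with its flat end towards the marker. Free the first nest by parking one block on the empty cork mat and letting go of it there; in the end that block too must be in its nest. Keep the blocks upright, and leave the cup and the ink jar standing where they are.

Things in the scene. Friction and masses are not known exactly. Their poses are not given: they have to be found in the camera images.
- block_round: Loose pale wooden block, 110 g, now in a wrong nest; grip: a round post, 32 mm across, over the origin, 18 to 60 mm above the underside. Foot 18 mm thick, arch-shaped: half circle of radius 28 mm about the origin on the -x side, then straight sides (56 mm wide) to a flat end at x = +28 mm. Origin: underside, on the grip's axis; z up.
- block_square: Loose pale wooden block, 110 g, now in a wrong nest; grip: a square post, 28 x 28 mm, sides along x and y, over the origin, 18 to 60 mm above the underside. Foot 18 mm thick, arch-shaped: half circle of radius 28 mm about the origin on the -x side, then straight sides (56 mm wide) to a flat end at x = +28 mm. Origin: underside, on the grip's axis; z up.
- block_bar: Loose pale wooden block, 110 g, now in a wrong nest; grip: a bar, 50 mm long along x, 16 mm thick along y, over the origin, 18 to 60 mm above the underside. Foot 18 mm thick, arch-shaped: half circle of radius 28 mm about the origin on the -x side, then straight sides (56 mm wide) to a flat end at x = +28 mm. Origin: underside, on the grip's axis; z up.
- nest_round: Fixed brown nest; white marker 60 mm out along +x: a disc, 32 mm across. Slab 122 x 86 x 5 mm. Rim 6 mm thick, top at 14 mm, round an arch-shaped pocket 68 mm wide: radius 34 mm on the -x side, flat wall at x = +34 mm; a block fits with 6 mm all round, flat end to the marker. Origin: pocket centre at table level, z up; pocket floor at 5 mm.
- nest_square: Fixed brown nest; white marker 60 mm out along +x: a square, 28 x 28 mm. Slab 122 x 86 x 5 mm. Rim 6 mm thick, top at 14 mm, round an arch-shaped pocket 68 mm wide: radius 34 mm on the -x side, flat wall at x = +34 mm; a block fits with 6 mm all round, flat end to the marker. Origin: pocket centre at table level, z up; pocket floor at 5 mm.
- nest_bar: Fixed brown nest; white marker 60 mm out along +x: a bar, 60 (along y) x 12 mm. Slab 122 x 86 x 5 mm. Rim 6 mm thick, top at 14 mm, round an arch-shaped pocket 68 mm wide: radius 34 mm on the -x side, flat wall at x = +34 mm; a block fits with 6 mm all round, flat end to the marker. Origin: pocket centre at table level, z up; pocket floor at 5 mm.
- mat: Fixed empty cork mat, 100 x 100 mm, 3 mm thick: the parking place. Origin: centre of its underside, at table level; z up.
- cup: White ceramic cup, 66 mm across the rim, 75 mm high, loose; stands among the nests and must stay. Origin: centre of its underside.
- ink_jar: Small amber glass jar with a black cap, 44 mm across, 50 mm high, loose; stands among the nests and must stay. Origin: centre of its underside.
There are look-alikes about, which are no part of the job. Leave any red look-alike of the block_square alone. What is shaped like the nest_square but green is not meant.

How it is judged (in metres and radians):
On the way:
1. one of the blocks is parked upright on the cork mat and let go (((horizontal distance between block_round and mat below 0.045 m and z of block_round in the frame of mat below 0.008 m and angle between block_round's own z axis and vertical below 0.1 rad and linear speed of block_round below 0.02 m/s and contact force between block_round and the fingers below 0.1 N) or (horizontal distance between block_square and mat below 0.045 m and z of block_square in the frame of mat below 0.008 m and angle between block_square's own z axis and vertical below 0.1 rad and linear speed of block_square below 0.02 m/s and contact force between block_square and the fingers below 0.1 N) or (horizontal distance between block_bar and mat below 0.045 m and z of block_bar in the frame of mat below 0.008 m and angle between block_bar's own z axis and vertical below 0.1 rad and linear speed of block_bar below 0.02 m/s and contact force between block_bar and the fingers below 0.1 N))), for 0.2 s.
At the end, for the whole second after the job is handed in: Each block is in the nest with the marker of its grip's shape: origin within 12 mm of the nest's, underside less than 9 mm above the table (that is, in the pocket and not on the rim), tilt under 0.1 rad, turned within 0.4 rad of the nest, flat end to the marker, and at rest (horizontal distance between block_round and nest_round below 0.012 m and z of block_round in the frame of nest_round below 0.009 m and angle between each of block_round, block_square, block_bar's own z axis and vertical below 0.1 rad and angle between the x axis of block_round and the x axis of nest_round, either way round below 0.4 rad and linear speed of each of block_round, block_square, block_bar below 0.02 m/s and angular speed of each of block_round, block_square, block_bar below 0.2 rad/s and horizontal distance between block_square and nest_square below 0.012 m and z of block_square in the frame of nest_square below 0.009 m and angle between the x axis of block_square and the x axis of nest_square, either way round below 0.4 rad and horizontal distance between block_bar and nest_bar below 0.012 m and z of block_bar in the frame of nest_bar below 0.009 m and angle between the x axis of block_bar and the x axis of nest_bar, either way round below 0.4 rad); the robot touches nothing.
It fails at once if a block is tipped over (more than 0.7 rad) (angle between any of block_round, block_square, block_bar's own z axis and vertical above 0.7 rad).
It fails at once if the cup or the ink jar is moved more than 30 mm or tipped (distance of any of cup, ink_jar from where it was at the start of the episode above 0.03 m or angle between any of cup, ink_jar's own z axis and vertical above 0.5 rad).
It also fails if it takes over 107 s, if anything falls off the work surface, if the arm or the gripper's body presses on something with over 40 N, if the wrist force passes 120 N, or if a joint passes its speed limit or range.

ROBOT

A 6-joint arm with a two-finger parallel gripper is mounted at the origin on the work surface. World frame = base frame: x ahead of the robot, y to its left, z up, the work surface at z = 0. Lengths are in m, angles in degrees, forces in N, time in s.
With the tool pointing down it reaches from about 0.325 to 0.9 m from the base axis. Payload 3.5 kg.
Tool frame: the origin (TCP) lies midway between the tips of the shut fingers; the grasp point (between the pads) lies 19 mm behind it; z points along the fingers, y is the line along which they close (so a half turn about z gives the same grasp; the last joint's range is limited). The gripper opens to 85 mm and grips with 20 to 120 N. Pads are 22 mm wide; open, the fingers measure 114 mm over their backs; the gripper's body (76 mm by 85 mm) begins 54 mm behind the grasp point. The pads swing forward as they close: fully open they stand 13 mm farther back than shut.
Start: joints at [-75.711, 15.837, -1.513, 72.651, 0, 84.076], TCP at [0.216, -0.587, 0.231] pointing down, gripper open.
Joint ranges: [-178.77, 178.77], [-48.84, 107.48], [-61.69, 71.31], [-111.58, 123.2], [-90, 87.43], [-180, 180]. Speed limits (degrees/s): [147.25, 147.25, 180, 180, 180, 180].

INTERFACE

Orientations are given as [roll, pitch, yaw] about the fixed x, y, z axes, in that order (R = Rz(yaw) Ry(pitch) Rx(roll)).
In Python, from rig import bot gives the robot as it stands. The module is installed in compiled form; this text tells all that it offers.
- The arm moves only by the shell command python3 -m crank 'ROWS' [FORCE]. ROWS is JSON, a list of rows, each an object with "linear": the shift along the tool's x, y, z scaled (see below), a list of three; "rotation": the turn, a rotation vector about the tool's x, y, z scaled (see below), a list of three; "hand": the finger opening in mm, from 0 to 85.4. In form: [{"linear": [tx, ty, tz], "rotation": [ax, ay, az], "hand": hand}, ...]. A call has 1 to 5 rows; each row shifts and turns the commanded pose from where the row before left it, along the tool's axes as they then stand; what a row does not reach is not made up. The controller multiplies each number of a shift by 300 mm and each number of a turn by 60 degrees. A row lasts 1/12 s, in which the tool goes at most 41.7 mm and 7.16 degrees, less where a joint would pass 70% of its speed; a pose out of reach is approached as far as the arm can. A call with a number of a shift or a turn outside -1 to 1 is refused whole. A call with a gripper value outside its range is refused whole. The fingers move at their own pace and stop on an object; FORCE is the grip in N (left out, the last holds). Time passes only in rows, so rows that do not move let the fingers close. It gives the time, the measured TCP pose, the force, the opening and the grip force at its end, in the units of the state.
- bot.get_obs(): the state, without advancing time (a new reading comes with each control period).
- bot.grab_frame(name): name is "side" or "top"; returns the picture (480x640x3 uint8, red, green, blue); there is no depth.
- bot.get_calibration(name): a dict with "intrinsics" (3x3 intrinsics, pixels), "R" (3x3) and "t" (3): a world point X has camera coordinates R X + t. Camera axes: x right, y down, z forward; pixel columns grow to the right and rows downward; lengths in m; the calibration is good to about 2 mm. A picture is of the moment at which its call begins. get_calibration takes no time and is no camera call.
- bot.sign_off(): hands the job in; it is judged then, once.
Trained networks look in the newest picture that a camera, given by its name, has taken for a name from the list of things; names that differ only in an ending like _2 or _b are one class to them, and where a whole thing is asked for, a point or a joint stands for the part that bears it (a point fixed in the world has none). Each returns a list of dicts, best first, with "confidence" (0 to 1); they miss things now and then, are a little off and sometimes report something else, mostly with a low value. They report only what shows in the picture. A call takes as long as a camera call. They do not tell look-alikes from the thing itself.
- bot.spot_in(camera, thing): "point" ([x, y, z] in m, in world coordinates, good to about 4 mm: the middle of the surface that is visible of it).
The state is a dict: "time": time; "joints": joint angles; "joint_velocities": joint speeds; "tau": joint torques, N m; "eef_pos": TCP position; "orientation": TCP orientation; "wrist_force": force on the tool from outside, world axes, zero at the start; "torque": the same for the moment, N m; "opening": opening from 0.0 (shut) to 1.0 (fully open); "finger_force": force on a finger pad.
Only numpy, scipy, OpenCV 4.12 (cv2) and the standard library are available. Lean on these libraries where they do the work, as an engineer would, in place of code of your own. Each camera call takes 0.05 s, during which the arm holds its last target. There are 200 camera calls.

## Working session

There is one attempt and no reset: what is moved stays moved. The work goes in short steps, Python scripts to look and compute and a shell command to move; the robot and the scene stay as the last step left them, time stands still between calls to the robot, and variables do not carry over. Pictures are saved under pics/ and viewed, at most 14 in all, crops included, and the job is handed in when it is done.

```bash
mkdir -p pics; python3 - <<'E'
from rig import bot
import cv2,numpy as np
o=bot.get_obs();print(o)
for c in("top","side"):
    f=bot.grab_frame(c);cv2.imwrite(f"pics/{c}0.png",f[:,:,::-1])
    k=bot.get_calibration(c);print(c,k)
    for n in "block_round block_square block_bar nest_round nest_square nest_bar mat cup ink_jar".split():
        print(n,[(np.round(d["point"],3).tolist(),round(d["confidence"],2)) for d in bot.spot_in(c,n)])
E
```

```text
{'time': 0.0, 'joints': array([-7.57120860e+01,  1.58794083e+01, -1.60058480e+00,  7.26512544e+01,
        1.54571750e-03,  8.40741573e+01]), 'joint_velocities': array([-0.05673329,  0.03219384,  0.03242872,  0.01739701,  0.03430617,
       -0.01062873]), 'tau': array([ 1.08212689e-04, -4.45505655e+01,  2.95203960e+01,  1.63414772e-02,
       -9.58700707e-05, -1.57594812e-06]), 'eef_pos': array([ 0.2157354 , -0.58572746,  0.23012471]), 'orientation': array([-1.79869613e+02, -1.50875843e-02,  2.02137377e+01]), 'wrist_force': array([-0.33603527, -0.08891994,  0.71106501]), 'torque': array([-0.05530071, -0.00645148,  0.01715497]), 'finger_force': 0.0, 'opening': 0.9979624742642706}
top {'intrinsics': array([[434.3539494 ,   0.        , 316.94148288],
       [  0.        , 434.3539494 , 243.26541605],
       [  0.        ,   0.        ,   1.        ]]), 'R': array([[-4.72261337e-02, -9.98883834e-01,  8.81881131e-04],
       [-9.75456677e-01,  4.59283996e-02, -2.15348215e-01],
       [ 2.15067347e-01, -1.10303004e-02, -9.76536926e-01]]), 't': array([-0.00257225,  0.46076569,  0.81372573])
[... 704 characters left out ...]
  ,   0.        ,   1.        ]]), 'R': array([[ 0.99552375, -0.09372208, -0.01219175],
       [-0.07014698, -0.64625767, -0.75988843],
       [ 0.06333931,  0.75734219, -0.64993918]]), 't': array([-0.45875541,  0.06142866,  1.00468504])}
block_round [([0.597, -0.103, 0.024], 0.96)]
block_square [([0.458, -0.289, 0.002], 0.72), ([0.457, 0.04, 0.026], 0.66)]
block_bar [([0.621, 0.263, 0.032], 0.91)]
nest_round [([0.651, 0.245, -0.0], 0.89)]
nest_square [([0.64, -0.107, 0.006], 0.8), ([0.285, -0.226, 0.006], 0.63)]
nest_bar [([0.487, 0.03, 0.008], 0.85)]
mat [([0.457, -0.287, 0.002], 0.59)]
cup [([0.622, 0.257, 0.031], 0.29)]
ink_jar [([0.633, 0.049, 0.037], 0.7), ([0.456, 0.04, 0.027], 0.17)]
```

View pics/top0.png

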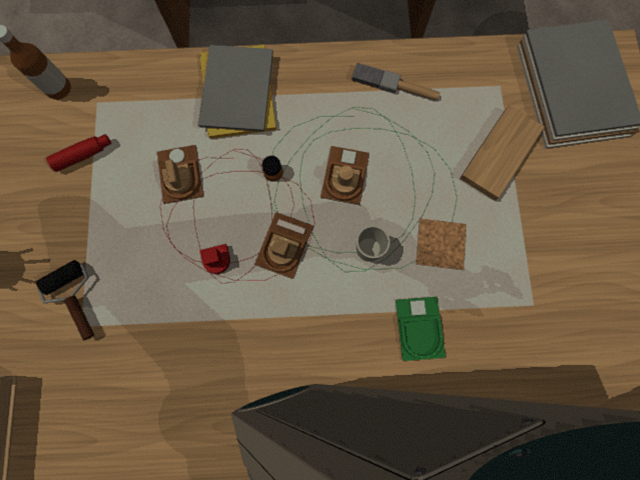

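View pics/side0.png

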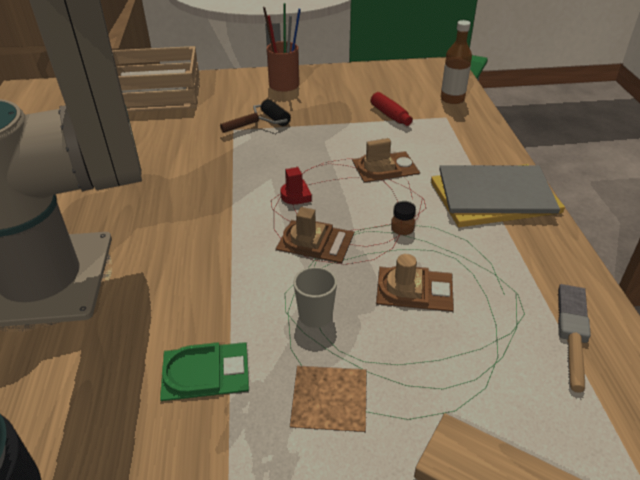

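The round block stands in the square nest (top image ~345,175), the square block in the bar nest (~285,245), and the bar block in the round nest (~180,175). The mat is at ~(441,244), and the red look-alike is at (216,258). Zooming in now to measure corners.

```bash
python3 - <<'E'
import cv2,numpy as np
im=cv2.imread("pics/top0.png")
t=[]
for x,y in((145,135),(250,205),(312,135)):
    c=cv2.resize(im[y:y+75,x:x+66],None,fx=4,fy=4,interpolation=cv2.INTER_CUBIC)
    for i in range(0,66,10):
        cv2.line(c,(i*4,0),(i*4,6),(0,0,255),1);cv2.putText(c,str(x+i),(i*4,16),0,.33,(0,0,255))
    for i in range(0,75,10):
        cv2.line(c,(0,i*4),(6,i*4),(0,0,255),1);cv2.putText(c,str(y+i),(8,i*4+4),0,.33,(0,0,255))
    t.append(c)
top=np.hstack(t)
im=cv2.imread("pics/side0.png");t=[]
for x,y in((348,130),(272,198),(372,250)):
    c=cv2.resize(im[y:y+66,x:x+88],None,fx=3,fy=3,interpolation=cv2.INTER_CUBIC)
    for i in range(0,88,10):
        cv2.line(c,(i*3,0),(i*3,6),(0,0,255),1);cv2.putText(c,str(x+i),(i*3,16),0,.33,(0,0,255))
    for i in range(0,66,10):
        cv2.line(c,(0,i*3),(6,i*3),(0,0,255),1);cv2.putText(c,str(y+i),(8,i*3+4),0,.33,(0,0,255))
    t.append(c)
cv2.imwrite("pics/crop1.png",np.vstack([top,np.hstack(t)]))
E
```

```text
(no output)
```

View pics/crop1.png

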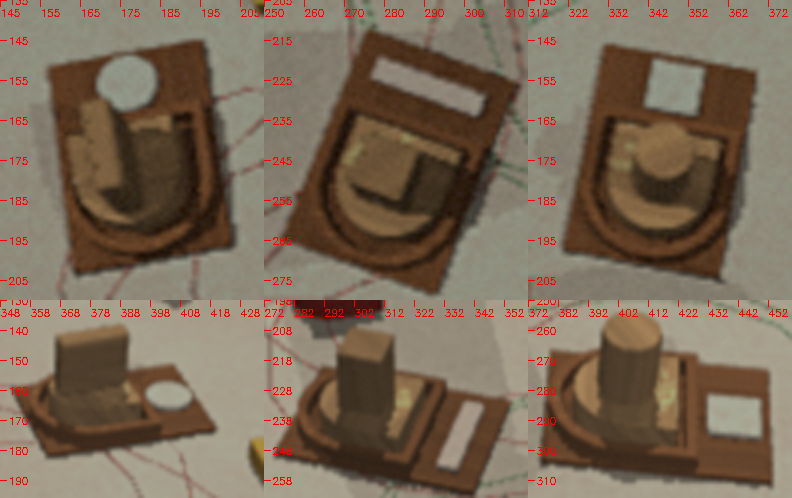

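```bash
cat >h.py <<'E'
from rig import bot
import cv2,numpy as np
from scipy.optimize import least_squares
CAL={c:bot.get_calibration(c) for c in("top","side")}
def proj(c,P):
    k=CAL[c];q=(np.atleast_2d(P)@k["R"].T+k["t"])@k["intrinsics"].T
    return q[:,:2]/q[:,2:]
def place(p,L):
    L=np.atleast_2d(np.array(L,float));c,s=np.cos(p[2]),np.sin(p[2])
    return np.c_[p[0]+c*L[:,0]-s*L[:,1],p[1]+s*L[:,0]+c*L[:,1],L[:,2]]
def fit(obs,p0):  # obs: list of (cam, local points, pixels)
    return least_squares(lambda p:np.concatenate([(proj(c,place(p,L))-px).ravel() for c,L,px in obs]),p0)
a=np.linspace(np.pi/2,3*np.pi/2,13)
def foot(z):return np.vstack([[[.028,-.028,z],[.028,.028,z]],np.c_[.028*np.cos(a),.028*np.sin(a),0*a+z]])
def grip(n,z):
    if n=="round":
        t=np.linspace(0,2*np.pi,24);return np.c_[.016*np.cos(t),.016*np.sin(t),0*t+z]
    x,y=(.014,.014) if n=="square" else (.025,.008)
    return np.array([[x,y,z],[x,-y,z],[-x,-y,z],[-x,y,z]])
SL=np.array([[.079,.043,.005],[.079,-.043,.005],[-.043,-.043,.005],[-.043,.043,.005]])
E
python3 - <<'E'
from h import *
N={"round":[(157,152),(196.5,145),(204,196),(164,203.5),(176.8,155.8)],
"bar":[(277,211.2),(314,226.2),(293,278.5),(256,262),(291,226.5)],
"square":[(331,146),(369.2,152.8),(360.2,205),(321,196.5),(348.8,156.5)]}
MS={"round":(348+169/3,130+95/3),"bar":(272+195/3,198+135/3),"square":(372+206/3,250+116/3)}
hold={"round":"bar","bar":"square","square":"round"}
imT=cv2.imread("pics/top0.png");imS=cv2.imread("pics/side0.png")
S=5;rows=[]
for n,px in N.items():
    L=np.vstack([SL,[[.06,0,.005]]])
    r=fit([("top",L,np.array(px)),("side",L[4:],np.array([MS[n]]))],[.6,0,0])
    p=r.x;print(n,np.round(p[:2],4),round(np.degrees(p[2]),1),"res",np.round(r.fun,1).tolist())
    out=[]
    for c,im in(("top",imT),("side",imS)):
        o=(proj(c,place(p,[[.01,0,.02]]))[0]-(24,26) if c=="top" else proj(c,place(p,[[.015,0,.02]]))[0]-(44,30)).astype(int)
        w,h=(52,57) if c=="top" else (88,57)
        k=cv2.resize(im[o[1]:o[1]+h,o[0]:o[0]+w],None,fx=S if c=="top" else S,fy=S,interpolation=cv2.INTER_CUBIC)
        b=hold[n]
        for P,col in((SL,(255,255,0)),(grip(b,.065),(0,0,255)),(foot(.023),(0,255,0)),([[.06,0,.005]]*2,(255,0,255))):
            q=((proj(c,place(p,P))-o+.5)*S).astype(int);cv2.polylines(k,[q],True,col,1)
        if c=="side":k=k[:, :400]
        out.append(k)
    rows.append(np.hstack(out))
cv2.imwrite("pics/ov.png",cv2.resize(np.vstack(rows),(460,600)) if 0 else np.vstack(rows)[:, :])
im=np.vstack(rows);print(im.shape)
cv2.imwrite("pics/ov.png",cv2.resize(im,None,fx=.7,fy=.7,interpolation=cv2.INTER_AREA))
E
```

```text
round [0.6209 0.2621] 8.9 res [-0.2, -0.2, -0.8, -0.5, -0.2, 0.1, -0.1, 0.3, 0.6, 0.2, -0.0, 1.2]
bar [0.4543 0.0505] -24.0 res [-0.3, 0.0, 0.2, -0.8, -0.4, 0.4, -1.8, 1.9, 1.0, -0.1, 1.3, 1.6]
square [ 0.602 -0.089] -13.5 res [-0.2, -0.4, 0.1, -0.3, -0.2, -0.3, -0.5, 0.9, -0.3, 0.4, 0.3, 1.1]
(855, 660, 3)
```

View pics/ov.png

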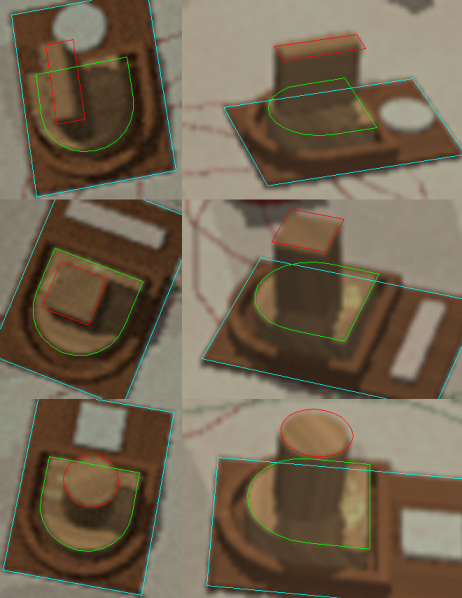

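The overlay fits within about 2 mm, and each block sits centred in its nest. Plan: park the square block, then bar → bar nest, round → round nest, and square → square nest.

```bash
cat >>h.py <<'E'
def plan(x,y,z,yaw=None):
    o=bot.get_obs();p=o["eef_pos"];r=o["orientation"]
    dy=0 if yaw is None else (yaw-r[2]+180)%360-180
    t=np.radians(r[2]+dy);d=np.array([x,y,z])-p
    s=np.array([d[0]*np.cos(t)+d[1]*np.sin(t),d[0]*np.sin(t)-d[1]*np.cos(t),-d[2]])/.3
    print("t",round(o["time"],2),"pos",np.round(p,4),"rpy",np.round(r,1),"op",round(o["opening"],2),"F",round(o["finger_force"],1))
    print("turn total",round(-dy/60,3),"rows>=",int(np.ceil(abs(dy)/7)),"| shift total",np.round(s,3),"rows>=",int(np.ceil(np.linalg.norm(s)/.135)))
E
sed -i 's/^$//' h.py
python3 -m crank '[{"linear":[0,0,0],"rotation":[0,0,-0.11],"hand":85},{"linear":[0,0,0],"rotation":[0,0,-0.11],"hand":85},{"linear":[0,0,0],"rotation":[0,0,-0.11],"hand":85},{"linear":[0,0,0],"rotation":[0,0,-0.11],"hand":85},{"linear":[0,0,0],"rotation":[0,0,-0.11],"hand":85}]' 60
python3 -m crank '[{"linear":[0,0,0],"rotation":[0,0,-0.11],"hand":85},{"linear":[0,0,0],"rotation":[0,0,-0.11],"hand":85},{"linear":[0,0,0],"rotation":[0,0,0],"hand":85},{"linear":[0,0,0],"rotation":[0,0,0],"hand":85}]'
python3 -c "
from h import *
plan(.4543,.0505,.15,66)"
```

```text
time: 1.42
eef_pos: [0.216, -0.5865, 0.2313]
orientation: [-180.0, 0.0, 53.5]
wrist_force: [-0.3, 0.3, 0.9]
opening: 0.99
finger_force: 0.0
time: 1.75
eef_pos: [0.2159, -0.5865, 0.2313]
orientation: [180.0, 0.0, 66.2]
wrist_force: [0.3, -0.0, -0.0]
opening: 0.996
finger_force: 0.0
t 1.75 pos [ 0.2159 -0.5865  0.2313] rpy [180.    0.   66.2] op 1.0 F 0.0
turn total 0.004 rows>= 1 | shift total [ 2.263 -0.138  0.271] rows>= 17
```

```bash
python3 -m crank '[{"linear":[0.126,-0.0077,0.015],"rotation":[0,0,0],"hand":85},{"linear":[0.126,-0.0077,0.015],"rotation":[0,0,0],"hand":85},{"linear":[0.126,-0.0077,0.015],"rotation":[0,0,0],"hand":85},{"linear":[0.126,-0.0077,0.015],"rotation":[0,0,0],"hand":85},{"linear":[0.126,-0.0077,0.015],"rotation":[0,0,0],"hand":85}]' >/dev/null
python3 -m crank '[{"linear":[0.126,-0.0077,0.015],"rotation":[0,0,0],"hand":85},{"linear":[0.126,-0.0077,0.015],"rotation":[0,0,0],"hand":85},{"linear":[0.126,-0.0077,0.015],"rotation":[0,0,0],"hand":85},{"linear":[0.126,-0.0077,0.015],"rotation":[0,0,0],"hand":85},{"linear":[0.126,-0.0077,0.015],"rotation":[0,0,0],"hand":85}]' >/dev/null
python3 -m crank '[{"linear":[0.126,-0.0077,0.015],"rotation":[0,0,0],"hand":85},{"linear":[0.126,-0.0077,0.015],"rotation":[0,0,0],"hand":85},{"linear":[0.126,-0.0077,0.015],"rotation":[0,0,0],"hand":85},{"linear":[0.126,-0.0077,0.015],"rotation":[0,0,0],"hand":85},{"linear":[0.126,-0.0077,0.015],"rotation":[0,0,0],"hand":85}]' >/dev/null
python3 -m crank '[{"linear":[0.126,-0.0077,0.015],"rotation":[0,0,0],"hand":85},{"linear":[0.126,-0.0077,0.015],"rotation":[0,0,0],"hand":85},{"linear":[0.126,-0.0077,0.015],"rotation":[0,0,0],"hand":85},{"linear":[0,0,0],"rotation":[0,0,0],"hand":85},{"linear":[0,0,0],"rotation":[0,0,0],"hand":85}]'
python3 -c "
from h import *
plan(.4543,.0505,.034,66)"
```

```text
time: 3.42
eef_pos: [0.4503, 0.0555, 0.1502]
orientation: [-180.0, 0.0, 66.5]
wrist_force: [-0.7, -0.1, 0.8]
opening: 0.994
finger_force: 0.0
t 3.42 pos [0.4503 0.0555 0.1502] rpy [-180.     0.    66.5] op 0.99 F 0.0
turn total 0.009 rows>= 1 | shift total [-0.01   0.019  0.387] rows>= 3
```

```bash
python3 -m crank '[{"linear":[-0.01,0.019,0],"rotation":[0,0,0.009],"hand":85},{"linear":[0,0,0.1],"rotation":[0,0,0],"hand":85},{"linear":[0,0,0.1],"rotation":[0,0,0],"hand":85},{"linear":[0,0,0.1],"rotation":[0,0,0],"hand":85},{"linear":[0,0,0.087],"rotation":[0,0,0],"hand":85}]'
python3 -m crank '[{"linear":[0,0,0],"rotation":[0,0,0],"hand":85},{"linear":[0,0,0],"rotation":[0,0,0],"hand":0},{"linear":[0,0,0],"rotation":[0,0,0],"hand":0},{"linear":[0,0,0],"rotation":[0,0,0],"hand":0},{"linear":[0,0,0],"rotation":[0,0,0],"hand":0}]' 50
python3 -m crank '[{"linear":[0,0,0],"rotation":[0,0,0],"hand":0},{"linear":[0,0,0],"rotation":[0,0,0],"hand":0},{"linear":[0,0,0],"rotation":[0,0,0],"hand":0},{"linear":[0,0,0],"rotation":[0,0,0],"hand":0},{"linear":[0,0,0],"rotation":[0,0,0],"hand":0}]' 50
python3 -c "
from h import *
plan(.4543,.0505,.14,66)"
```

```text
time: 3.83
eef_pos: [0.454, 0.0467, 0.0332]
orientation: [180.0, 0.0, 65.6]
wrist_force: [-0.1, 0.2, -0.2]
opening: 1.0
finger_force: 0.0
time: 4.25
eef_pos: [0.4561, 0.0482, 0.0362]
orientation: [179.8, -0.1, 65.8]
wrist_force: [0.3, -0.1, 0.1]
opening: 0.452
finger_force: 0.0
time: 4.67
eef_pos: [0.4559, 0.0486, 0.036]
orientation: [179.8, -0.1, 65.9]
wrist_force: [-0.0, -1.1, 7.3]
opening: 0.317
finger_force: 51.4
t 4.67 pos [0.4559 0.0486 0.036 ] rpy [ 1.798e+02 -1.000e-01  6.590e+01] op 0.32 F 51.4
turn total -0.002 rows>= 1 | shift total [ 0.004 -0.008 -0.347] rows>= 3
```

```bash
python3 -m crank '[{"linear":[0,0,-0.06],"rotation":[0,0,0],"hand":0},{"linear":[0,0,-0.1],"rotation":[0,0,0],"hand":0},{"linear":[0,0,-0.1],"rotation":[0,0,0],"hand":0},{"linear":[0,0,-0.1],"rotation":[0,0,0],"hand":0},{"linear":[0,0,0],"rotation":[0,0,0],"hand":0}]'
python3 -m crank '[{"linear":[-0.1015,0.0454,0],"rotation":[0,0,0],"hand":0},{"linear":[-0.1015,0.0454,0],"rotation":[0,0,0],"hand":0},{"linear":[-0.1015,0.0454,0],"rotation":[0,0,0],"hand":0},{"linear":[-0.1015,0.0454,0],"rotation":[0,0,0],"hand":0},{"linear":[-0.1015,0.0454,0],"rotation":[0,0,0],"hand":0}]' >/dev/null
python3 -m crank '[{"linear":[-0.1015,0.0454,0],"rotation":[0,0,0],"hand":0},{"linear":[-0.1015,0.0454,0],"rotation":[0,0,0],"hand":0},{"linear":[-0.1015,0.0454,0],"rotation":[0,0,0],"hand":0},{"linear":[-0.1015,0.0454,0],"rotation":[0,0,0],"hand":0},{"linear":[-0.1015,0.0454,0],"rotation":[0,0,0],"hand":0}]' >/dev/null
python3 -m crank '[{"linear":[0,0,0],"rotation":[0,0,0],"hand":0},{"linear":[0,0,0],"rotation":[0,0,0],"hand":0},{"linear":[0,0,0],"rotation":[0,0,0],"hand":0}]'
python3 -c "
from h import *
plan(.456,-.286,.035)"
```

```text
time: 5.08
eef_pos: [0.4588, 0.0487, 0.1484]
orientation: [179.4, -0.3, 65.9]
wrist_force: [1.8, -0.3, -0.3]
opening: 0.32
finger_force: 50.4
time: 6.17
eef_pos: [0.4533, -0.2842, 0.1415]
orientation: [-179.9, -0.1, 65.9]
wrist_force: [-0.1, -0.2, -0.8]
opening: 0.318
finger_force: 50.2
t 6.17 pos [ 0.4533 -0.2842  0.1415] rpy [-1.799e+02 -1.000e-01  6.590e+01] op 0.32 F 50.2
turn total 0.0 rows>= 0 | shift total [-0.002  0.011  0.355] rows>= 3
```

```bash
python3 -m crank '[{"linear":[0,0.011,0.1],"rotation":[0,0,0],"hand":0},{"linear":[0,0,0.1],"rotation":[0,0,0],"hand":0},{"linear":[0,0,0.1],"rotation":[0,0,0],"hand":0},{"linear":[0,0,0.03],"rotation":[0,0,0],"hand":0},{"linear":[0,0,0],"rotation":[0,0,0],"hand":0}]'
python3 -m crank '[{"linear":[0,0,0.01],"rotation":[0,0,0],"hand":0},{"linear":[0,0,0.006],"rotation":[0,0,0],"hand":0},{"linear":[0,0,0],"rotation":[0,0,0],"hand":0},{"linear":[0,0,0],"rotation":[0,0,0],"hand":0}]'
```

```text
time: 6.58
eef_pos: [0.4542, -0.2826, 0.0402]
orientation: [-179.6, -0.1, 66.0]
wrist_force: [-0.0, -0.3, -0.7]
opening: 0.318
finger_force: 50.2
time: 6.92
eef_pos: [0.4581, -0.287, 0.04]
orientation: [179.8, 0.0, 65.9]
wrist_force: [0.2, -0.0, -0.3]
opening: 0.318
finger_force: 50.2
```

```bash
python3 -m crank '[{"linear":[0,0,0],"rotation":[0,0,0],"hand":0},{"linear":[0,0,0.01],"rotation":[0,0,0],"hand":0},{"linear":[0,0,0],"rotation":[0,0,0],"hand":0},{"linear":[0,0,0],"rotation":[0,0,0],"hand":0},{"linear":[0,0,0],"rotation":[0,0,0],"hand":0}]'
python3 -m crank '[{"linear":[0,0,0.006],"rotation":[0,0,0],"hand":0},{"linear":[0,0,0],"rotation":[0,0,0],"hand":0},{"linear":[0,0,0],"rotation":[0,0,0],"hand":0},{"linear":[0,0,0],"rotation":[0,0,0],"hand":0}]'
```

```text
time: 7.33
eef_pos: [0.4568, -0.2862, 0.0353]
orientation: [-180.0, -0.0, 65.9]
wrist_force: [-0.1, -0.5, -0.4]
opening: 0.321
finger_force: 50.2
time: 7.67
eef_pos: [0.4572, -0.2865, 0.034]
orientation: [180.0, 0.0, 65.9]
wrist_force: [-1.3, 0.1, 3.5]
opening: 0.322
finger_force: 50.8
```

```bash
python3 -m crank '[{"linear":[0,0,0],"rotation":[0,0,0],"hand":85},{"linear":[0,0,0],"rotation":[0,0,0],"hand":85},{"linear":[0,0,0],"rotation":[0,0,0],"hand":85},{"linear":[0,0,0],"rotation":[0,0,0],"hand":85},{"linear":[0,0,0],"rotation":[0,0,0],"hand":85}]'
python3 -m crank '[{"linear":[0,0,-0.1],"rotation":[0,0,0],"hand":85},{"linear":[0,0,-0.1],"rotation":[0,0,0],"hand":85},{"linear":[0,0,-0.1],"rotation":[0,0,0],"hand":85},{"linear":[0,0,-0.1],"rotation":[0,0,0],"hand":85},{"linear":[0,0,0],"rotation":[0,0,-0.114],"hand":85}]' >/dev/null
python3 -m crank '[{"linear":[0,0,0],"rotation":[0,0,-0.114],"hand":85},{"linear":[0,0,0],"rotation":[0,0,-0.114],"hand":85},{"linear":[0,0,0],"rotation":[0,0,-0.114],"hand":85},{"linear":[0,0,0],"rotation":[0,0,-0.114],"hand":85},{"linear":[0,0,0],"rotation":[0,0,-0.114],"hand":85}]' >/dev/null
python3 -m crank '[{"linear":[0,0,0],"rotation":[0,0,-0.114],"hand":85},{"linear":[0,0,0],"rotation":[0,0,-0.114],"hand":85},{"linear":[0,0,0],"rotation":[0,0,-0.114],"hand":85},{"linear":[0,0,0],"rotation":[0,0,-0.114],"hand":85},{"linear":[0,0,0],"rotation":[0,0,-0.114],"hand":85}]' >/dev/null
python3 -m crank '[{"linear":[0,0,0],"rotation":[0,0,-0.114],"hand":85},{"linear":[0,0,0],"rotation":[0,0,-0.114],"hand":85},{"linear":[0,0,0],"rotation":[0,0,-0.114],"hand":85},{"linear":[0,0,0],"rotation":[0,0,-0.114],"hand":85},{"linear":[0,0,0],"rotation":[0,0,-0.114],"hand":85}]' >/dev/null
python3 -m crank '[{"linear":[0,0,0],"rotation":[0,0,-0.114],"hand":85},{"linear":[0,0,0],"rotation":[0,0,-0.114],"hand":85},{"linear":[0,0,0],"rotation":[0,0,0],"hand":85},{"linear":[0,0,0],"rotation":[0,0,0],"hand":85},{"linear":[0,0,0],"rotation":[0,0,0],"hand":85}]'
python3 -c "
from h import *
plan(.6209,.2621,.155,188.9)
f=bot.grab_frame('side');cv2.imwrite('pics/s1.png',f[:,:,::-1])"
```

```text
time: 8.08
eef_pos: [0.4569, -0.2862, 0.0334]
orientation: [-180.0, -0.0, 65.9]
wrist_force: [0.3, 0.2, 0.9]
opening: 0.989
finger_force: 0.0
time: 10.17
eef_pos: [0.4569, -0.2862, 0.1536]
orientation: [180.0, -0.0, -171.2]
wrist_force: [-0.2, -0.3, -0.2]
opening: 0.995
finger_force: 0.0
t 10.17 pos [ 0.4569 -0.2862  0.1536] rpy [ 180.    -0.  -171.2] op 1.0 F 0.0
turn total -0.001 rows>= 1 | shift total [-0.823  1.721 -0.005] rows>= 15
```

View pics/s1.png

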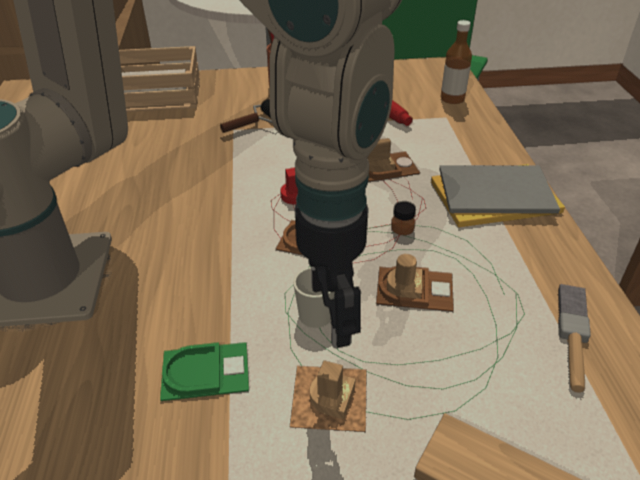

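The square block stands upright on the mat at (331,390), and the cup at (316,300) hasn't moved. Now the bar block, in 16 rows.

```bash
python3 -m crank '[{"linear":[-0.0514,0.1076,0],"rotation":[0,0,0],"hand":85},{"linear":[-0.0514,0.1076,0],"rotation":[0,0,0],"hand":85},{"linear":[-0.0514,0.1076,0],"rotation":[0,0,0],"hand":85},{"linear":[-0.0514,0.1076,0],"rotation":[0,0,0],"hand":85},{"linear":[-0.0514,0.1076,0],"rotation":[0,0,0],"hand":85}]' >/dev/null
python3 -m crank '[{"linear":[-0.0514,0.1076,0],"rotation":[0,0,0],"hand":85},{"linear":[-0.0514,0.1076,0],"rotation":[0,0,0],"hand":85},{"linear":[-0.0514,0.1076,0],"rotation":[0,0,0],"hand":85},{"linear":[-0.0514,0.1076,0],"rotation":[0,0,0],"hand":85},{"linear":[-0.0514,0.1076,0],"rotation":[0,0,0],"hand":85}]' >/dev/null
python3 -m crank '[{"linear":[-0.0514,0.1076,0],"rotation":[0,0,0],"hand":85},{"linear":[-0.0514,0.1076,0],"rotation":[0,0,0],"hand":85},{"linear":[-0.0514,0.1076,0],"rotation":[0,0,0],"hand":85},{"linear":[-0.0514,0.1076,0],"rotation":[0,0,0],"hand":85},{"linear":[-0.0514,0.1076,0],"rotation":[0,0,0],"hand":85}]' >/dev/null
python3 -m crank '[{"linear":[-0.0514,0.1076,0],"rotation":[0,0,0],"hand":85},{"linear":[0,0,0],"rotation":[0,0,0],"hand":85},{"linear":[0,0,0],"rotation":[0,0,0],"hand":85},{"linear":[0,0,0],"rotation":[0,0,0],"hand":85},{"linear":[0,0,0],"rotation":[0,0,0],"hand":85}]'
python3 -c "
from h import *
plan(.6209,.2621,.036,188.9)"
```

```text
time: 11.88
eef_pos: [0.6194, 0.2613, 0.1534]
orientation: [-180.0, -0.1, -171.1]
wrist_force: [-0.2, -0.3, 0.3]
opening: 1.0
finger_force: 0.0
t 11.88 pos [0.6194 0.2613 0.1534] rpy [-1.800e+02 -1.000e-01 -1.711e+02] op 1.0 F 0.0
turn total 0.0 rows>= 1 | shift total [-0.005  0.002  0.391] rows>= 3
```

```bash
python3 -m crank '[{"linear":[-0.004,0.001,0.09],"rotation":[0,0,0],"hand":85},{"linear":[0,0,0.1],"rotation":[0,0,0],"hand":85},{"linear":[0,0,0.1],"rotation":[0,0,0],"hand":85},{"linear":[0,0,0.1],"rotation":[0,0,0],"hand":85},{"linear":[0,0,0],"rotation":[0,0,0],"hand":85}]'
python3 -m crank '[{"linear":[0,0,0],"rotation":[0,0,0],"hand":85},{"linear":[0,0,0],"rotation":[0,0,0],"hand":85},{"linear":[0,0,0],"rotation":[0,0,0],"hand":0},{"linear":[0,0,0],"rotation":[0,0,0],"hand":0},{"linear":[0,0,0],"rotation":[0,0,0],"hand":0}]' 50
python3 -m crank '[{"linear":[0,0,0],"rotation":[0,0,0],"hand":0},{"linear":[0,0,0],"rotation":[0,0,0],"hand":0},{"linear":[0,0,0],"rotation":[0,0,0],"hand":0},{"linear":[0,0,0],"rotation":[0,0,0],"hand":0},{"linear":[0,0,0],"rotation":[0,0,0],"hand":0}]'
python3 -m crank '[{"linear":[0,0,0],"rotation":[0,0,0],"hand":0},{"linear":[0,0,0],"rotation":[0,0,0],"hand":0},{"linear":[0,0,0],"rotation":[0,0,0],"hand":0},{"linear":[0,0,0],"rotation":[0,0,0],"hand":0},{"linear":[0,0,0],"rotation":[0,0,0],"hand":0}]'
python3 -c "
from h import *
plan(.6209,.2621,.155,156)"
```

```text
time: 12.3
eef_pos: [0.6153, 0.2594, 0.03]
orientation: [-179.9, -0.7, -171.1]
wrist_force: [-0.8, -1.7, -1.9]
opening: 0.994
finger_force: 0.0
time: 12.72
eef_pos: [0.6226, 0.2633, 0.0389]
orientation: [180.0, 0.2, -171.0]
wrist_force: [1.1, 0.8, -0.0]
opening: 0.599
finger_force: 0.0
time: 13.13
eef_pos: [0.6216, 0.2633, 0.0374]
orientation: [180.0, 0.1, -171.0]
wrist_force: [0.4, 0.9, 4.1]
opening: 0.177
finger_force: 49.9
time: 13.55
eef_pos: [0.6216, 0.2633, 0.0373]
orientation: [180.0, 0.1, -171.0]
wrist_force: [-0.5, 0.6, 4.7]
opening: 0.179
finger_force: 50.2
t 13.55 pos [0.6216 0.2633 0.0373] rpy [ 1.80e+02  1.00e-01 -1.71e+02] op 0.18 F 50.2
turn total 0.55 rows>= 5 | shift total [ 0.001 -0.005 -0.392] rows>= 3
```

```bash
python3 -m crank '[{"linear":[0,0,-0.06],"rotation":[0,0,0],"hand":0},{"linear":[0,0,-0.1],"rotation":[0,0,0],"hand":0},{"linear":[0,0,-0.1],"rotation":[0,0,0],"hand":0},{"linear":[0,0,-0.1],"rotation":[0,0,0],"hand":0},{"linear":[0,0,-0.03],"rotation":[0,0,0],"hand":0}]'
python3 -m crank '[{"linear":[0,0,0],"rotation":[0,0,0.11],"hand":0},{"linear":[0,0,0],"rotation":[0,0,0.11],"hand":0},{"linear":[0,0,0],"rotation":[0,0,0.11],"hand":0},{"linear":[0,0,0],"rotation":[0,0,0.11],"hand":0},{"linear":[0,0,0],"rotation":[0,0,0.11],"hand":0}]'
python3 -m crank '[{"linear":[0,0,0],"rotation":[0,0,0],"hand":0},{"linear":[0,0,0],"rotation":[0,0,0],"hand":0},{"linear":[0,0,0],"rotation":[0,0,0],"hand":0},{"linear":[0,0,0],"rotation":[0,0,0],"hand":0}]'
python3 -c "
from h import *
plan(.4543,.0505,.155,156)"
```

```text
time: 13.97
eef_pos: [0.6232, 0.2633, 0.1579]
orientation: [180.0, 0.3, -171.0]
wrist_force: [1.8, 0.6, -0.1]
opening: 0.181
finger_force: 49.3
time: 14.38
eef_pos: [0.6197, 0.2623, 0.1513]
orientation: [-179.8, -0.1, 155.7]
wrist_force: [-0.4, -0.1, -1.0]
opening: 0.179
finger_force: 49.3
time: 14.72
eef_pos: [0.6207, 0.2628, 0.1529]
orientation: [-180.0, -0.0, 156.1]
wrist_force: [0.5, -0.0, -1.2]
opening: 0.175
finger_force: 49.3
t 14.72 pos [0.6207 0.2628 0.1529] rpy [-180.    -0.   156.1] op 0.17 F 49.3
turn total 0.001 rows>= 1 | shift total [ 0.219 -0.872 -0.007] rows>= 7
```

```bash
python3 - <<'E'
from h import *
p=[.4543,.0505,np.radians(-24)]
A=np.linspace(np.pi/2,3*np.pi/2,17)
pk=lambda r,z:np.vstack([[[r,-r,z],[r,r,z]],np.c_[r*np.cos(A),r*np.sin(A),0*A+z]])
out=[]
for c,w,h,S in(("top",60,74,7),("side",92,74,7)):
    im=bot.grab_frame(c)[:,:,::-1]
    o=(proj(c,place(p,[[.018,0,.01]]))[0]-(w/2,h/2)).astype(int)
    k=cv2.resize(im[o[1]:o[1]+h,o[0]:o[0]+w],None,fx=S,fy=S,interpolation=cv2.INTER_CUBIC)
    for P,col in((SL,(255,255,0)),(pk(.034,.014),(0,0,255)),(pk(.040,.014),(0,255,0))):
        cv2.polylines(k,[((proj(c,place(p,P))-o+.5)*S).astype(int)],True,col,1)
    out.append(k)
im=np.hstack(out);cv2.imwrite("pics/nb.png",cv2.resize(im,None,fx=.74,fy=.74,interpolation=cv2.INTER_AREA))
E
```

```text
(no output)
```

View pics/nb.png

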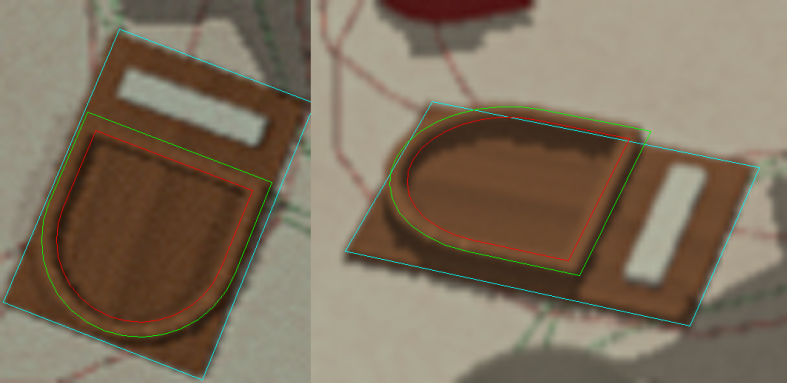

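The empty bar nest matches the model to about 1 mm in both views, with its marker bar at upper right. Moving over it.

```bash
python3 -m crank '[{"linear":[0.0274,-0.109,0],"rotation":[0,0,0],"hand":0},{"linear":[0.0274,-0.109,0],"rotation":[0,0,0],"hand":0},{"linear":[0.0274,-0.109,0],"rotation":[0,0,0],"hand":0},{"linear":[0.0274,-0.109,0],"rotation":[0,0,0],"hand":0},{"linear":[0.0274,-0.109,0],"rotation":[0,0,0],"hand":0}]' >/dev/null
python3 -m crank '[{"linear":[0.0274,-0.109,0],"rotation":[0,0,0],"hand":0},{"linear":[0.0274,-0.109,0],"rotation":[0,0,0],"hand":0},{"linear":[0.0274,-0.109,0],"rotation":[0,0,0],"hand":0},{"linear":[0,0,0],"rotation":[0,0,0],"hand":0},{"linear":[0,0,0],"rotation":[0,0,0],"hand":0}]' >/dev/null
python3 -m crank '[{"linear":[0,0,0],"rotation":[0,0,0],"hand":0},{"linear":[0,0,0],"rotation":[0,0,0],"hand":0},{"linear":[0,0,0],"rotation":[0,0,0],"hand":0},{"linear":[0,0,0],"rotation":[0,0,0],"hand":0}]'
python3 -c "
from h import *
plan(.4543,.0505,.052,156)"
```

```text
time: 15.98
eef_pos: [0.4553, 0.0513, 0.1537]
orientation: [180.0, 0.0, 156.1]
wrist_force: [0.0, -0.5, -0.9]
opening: 0.177
finger_force: 49.6
t 15.98 pos [0.4553 0.0513 0.1537] rpy [180.    0.  156.1] op 0.18 F 49.6
turn total 0.001 rows>= 1 | shift total [ 0.002 -0.004  0.339] rows>= 3
```

```bash
python3 -m crank '[{"linear":[0.002,-0.004,0.1],"rotation":[0,0,0],"hand":0},{"linear":[0,0,0.1],"rotation":[0,0,0],"hand":0},{"linear":[0,0,0.09],"rotation":[0,0,0],"hand":0},{"linear":[0,0,0.03],"rotation":[0,0,0],"hand":0},{"linear":[0,0,0],"rotation":[0,0,0],"hand":0}]' >/dev/null
python3 -m crank '[{"linear":[0,0,0],"rotation":[0,0,0],"hand":0},{"linear":[0,0,0],"rotation":[0,0,0],"hand":0},{"linear":[0,0,0],"rotation":[0,0,0],"hand":0},{"linear":[0,0,0],"rotation":[0,0,0],"hand":0}]'
python3 -m crank '[{"linear":[0,0,0.02],"rotation":[0,0,0],"hand":0},{"linear":[0,0,0.02],"rotation":[0,0,0],"hand":0},{"linear":[0,0,0.015],"rotation":[0,0,0],"hand":0},{"linear":[0,0,0],"rotation":[0,0,0],"hand":0},{"linear":[0,0,0],"rotation":[0,0,0],"hand":0}]'
python3 -m crank '[{"linear":[0,0,0],"rotation":[0,0,0],"hand":0},{"linear":[0,0,0],"rotation":[0,0,0],"hand":0},{"linear":[0,0,0],"rotation":[0,0,0],"hand":0}]'
```

```text
time: 16.73
eef_pos: [0.4551, 0.0499, 0.0592]
orientation: [179.9, 0.2, 156.0]
wrist_force: [-0.0, 0.2, -0.9]
opening: 0.176
finger_force: 49.6
time: 17.15
eef_pos: [0.4527, 0.0499, 0.0404]
orientation: [-180.0, -0.1, 156.0]
wrist_force: [0.5, -0.4, -1.6]
opening: 0.176
finger_force: 49.6
time: 17.4
eef_pos: [0.4538, 0.0498, 0.0413]
orientation: [180.0, 0.0, 156.0]
wrist_force: [-0.1, -0.2, -1.3]
opening: 0.177
finger_force: 49.6
```

```bash
python3 -m crank '[{"linear":[0,0,0.01],"rotation":[0,0,0],"hand":0},{"linear":[0,0,0.005],"rotation":[0,0,0],"hand":0},{"linear":[0,0,0],"rotation":[0,0,0],"hand":0},{"linear":[0,0,0],"rotation":[0,0,0],"hand":0},{"linear":[0,0,0],"rotation":[0,0,0],"hand":0}]'
python3 -m crank '[{"linear":[0,0,0],"rotation":[0,0,0],"hand":40},{"linear":[0,0,0],"rotation":[0,0,0],"hand":85},{"linear":[0,0,0],"rotation":[0,0,0],"hand":85},{"linear":[0,0,0],"rotation":[0,0,0],"hand":85},{"linear":[0,0,0],"rotation":[0,0,0],"hand":85}]'
python3 -m crank '[{"linear":[0,0,0],"rotation":[0,0,0],"hand":85},{"linear":[0,0,-0.1],"rotation":[0,0,0],"hand":85},{"linear":[0,0,-0.1],"rotation":[0,0,0],"hand":85},{"linear":[0,0,-0.1],"rotation":[0,0,0],"hand":85},{"linear":[0,0,-0.1],"rotation":[0,0,0],"hand":85}]'
python3 -c "
from h import *
plan(.602,-.089,.155,76.5)"
```

```text
time: 17.82
eef_pos: [0.4539, 0.0499, 0.0373]
orientation: [180.0, 0.0, 156.0]
wrist_force: [-1.8, -0.3, 4.6]
opening: 0.177
finger_force: 50.5
time: 18.23
eef_pos: [0.4534, 0.0498, 0.0365]
orientation: [-180.0, -0.0, 156.0]
wrist_force: [-0.4, -0.1, -0.5]
opening: 0.877
finger_force: 0.0
time: 18.65
eef_pos: [0.453, 0.0499, 0.1577]
orientation: [-180.0, -0.0, 156.0]
wrist_force: [-0.0, 1.0, 0.0]
opening: 0.994
finger_force: 0.0
t 18.65 pos [0.453  0.0499 0.1577] rpy [-180.   -0.  156.] op 0.99 F 0.0
turn total 1.325 rows>= 12 | shift total [-0.334  0.591  0.009] rows>= 6
```

```bash
python3 -m crank '[{"linear":[-0.107,-0.0368,0],"rotation":[0,0,0],"hand":85},{"linear":[-0.107,-0.0368,0],"rotation":[0,0,0],"hand":85},{"linear":[-0.107,-0.0368,0],"rotation":[0,0,0],"hand":85},{"linear":[-0.107,-0.0368,0],"rotation":[0,0,0],"hand":85},{"linear":[-0.107,-0.0368,0],"rotation":[0,0,0],"hand":85}]' >/dev/null
python3 -m crank '[{"linear":[-0.107,-0.0368,0],"rotation":[0,0,0],"hand":85},{"linear":[0,0,0],"rotation":[0,0,0],"hand":85},{"linear":[0,0,0],"rotation":[0,0,0],"hand":85},{"linear":[0,0,0],"rotation":[0,0,0],"hand":85},{"linear":[0,0,0],"rotation":[0,0,0],"hand":85}]'
python3 -c "
from h import *
plan(.602,-.089,.036,156)
c='side';im=bot.grab_frame(c)[:,:,::-1]
cv2.imwrite('pics/s2.png',im[120:320,230:480])"
```

```text
time: 19.48
eef_pos: [0.6013, -0.0881, 0.1562]
orientation: [-180.0, -0.1, 156.0]
wrist_force: [-0.4, -0.5, 0.1]
opening: 0.991
finger_force: 0.0
t 19.48 pos [ 0.6013 -0.0881  0.1562] rpy [-1.80e+02 -1.00e-01  1.56e+02] op 0.99 F 0.0
turn total 0.001 rows>= 1 | shift total [-0.003 -0.002  0.401] rows>= 3
```

View pics/s2.png

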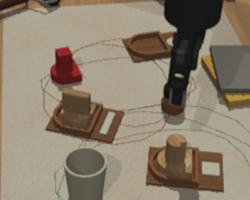

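The bar block sits flat in the bar nest (crop ~82,110) with its flat end to the marker. The round nest is empty (~150,45). Gripping the round block.

```bash
python3 -m crank '[{"linear":[-0.003,-0.002,0.1],"rotation":[0,0,0],"hand":85},{"linear":[0,0,0.1],"rotation":[0,0,0],"hand":85},{"linear":[0,0,0.1],"rotation":[0,0,0],"hand":85},{"linear":[0,0,0.1],"rotation":[0,0,0],"hand":85},{"linear":[0,0,0],"rotation":[0,0,0],"hand":85}]' 
python3 -m crank '[{"linear":[0,0,0],"rotation":[0,0,0],"hand":85},{"linear":[0,0,0],"rotation":[0,0,0],"hand":85},{"linear":[0,0,0],"rotation":[0,0,0],"hand":85},{"linear":[0,0,0],"rotation":[0,0,0],"hand":0},{"linear":[0,0,0],"rotation":[0,0,0],"hand":0}]' 60
python3 -m crank '[{"linear":[0,0,0],"rotation":[0,0,0],"hand":0},{"linear":[0,0,0],"rotation":[0,0,0],"hand":0},{"linear":[0,0,0],"rotation":[0,0,0],"hand":0},{"linear":[0,0,0],"rotation":[0,0,0],"hand":0},{"linear":[0,0,0],"rotation":[0,0,0],"hand":0}]'
python3 -m crank '[{"linear":[0,0,0],"rotation":[0,0,0],"hand":0},{"linear":[0,0,-0.06],"rotation":[0,0,0],"hand":0},{"linear":[0,0,-0.1],"rotation":[0,0,0],"hand":0},{"linear":[0,0,-0.12],"rotation":[0,0,0],"hand":0},{"linear":[0,0,-0.12],"rotation":[0,0,0],"hand":0}]'
python3 -m crank '[{"linear":[0,0,0],"rotation":[0,0,-0.1],"hand":0},{"linear":[0,0,0],"rotation":[0,0,-0.1],"hand":0},{"linear":[0,0,0],"rotation":[0,0,-0.1],"hand":0},{"linear":[0,0,0],"rotation":[0,0,-0.073],"hand":0}]'
python3 -m crank '[{"linear":[0,0,0],"rotation":[0,0,0],"hand":0},{"linear":[0,0,0],"rotation":[0,0,0],"hand":0},{"linear":[0,0,0],"rotation":[0,0,0],"hand":0}]'
python3 -c "
from h import *
plan(.6209,.2621,.155,178.4)"
```

```text
time: 19.95
eef_pos: [0.5967, -0.0876, 0.0308]
orientation: [-179.9, -0.7, 156.1]
wrist_force: [-1.7, -0.2, -0.5]
opening: 0.995
finger_force: 0.0
time: 20.37
eef_pos: [0.6047, -0.0903, 0.0387]
orientation: [180.0, 0.2, 156.0]
wrist_force: [-0.7, -0.3, -0.9]
opening: 0.74
finger_force: 0.0
time: 20.78
eef_pos: [0.6038, -0.09, 0.0374]
orientation: [180.0, 0.1, 156.0]
wrist_force: [-1.1, 0.9, 5.0]
opening: 0.352
finger_force: 59.7
time: 21.2
eef_pos: [0.601, -0.0895, 0.1557]
orientation: [-179.9, -0.3, 156.0]
wrist_force: [0.9, -0.5, -1.3]
opening: 0.358
finger_force: 59.5
time: 21.53
eef_pos: [0.6022, -0.0898, 0.1558]
orientation: [180.0, -0.1, 178.6]
wrist_force: [-0.8, 0.4, -0.6]
opening: 0.355
finger_force: 59.5
time: 21.78
eef_pos: [0.6025, -0.0898, 0.1558]
orientation: [180.0, -0.1, 178.3]
wrist_force: [-0.3, 0.9, -1.4]
opening: 0.353
finger_force: 59.5
t 21.78 pos [ 0.6025 -0.0898  0.1558] rpy [ 1.800e+02 -1.000e-01  1.783e+02] op 0.35 F 59.5
turn total -0.002 rows>= 1 | shift total [-0.029  1.174  0.003] rows>= 9
```

```bash
python3 -m crank '[{"linear":[-0.003,0.1174,0],"rotation":[0,0,0],"hand":0},{"linear":[-0.003,0.1174,0],"rotation":[0,0,0],"hand":0},{"linear":[-0.003,0.1174,0],"rotation":[0,0,0],"hand":0},{"linear":[-0.003,0.1174,0],"rotation":[0,0,0],"hand":0},{"linear":[-0.003,0.1174,0],"rotation":[0,0,0],"hand":0}]' >/dev/null
python3 -m crank '[{"linear":[-0.003,0.1174,0],"rotation":[0,0,0],"hand":0},{"linear":[-0.003,0.1174,0],"rotation":[0,0,0],"hand":0},{"linear":[-0.003,0.1174,0],"rotation":[0,0,0],"hand":0},{"linear":[-0.003,0.1174,0],"rotation":[0,0,0],"hand":0},{"linear":[-0.003,0.1174,0],"rotation":[0,0,0],"hand":0}]' >/dev/null
python3 -m crank '[{"linear":[0,0,0],"rotation":[0,0,0],"hand":0},{"linear":[0,0,0],"rotation":[0,0,0],"hand":0},{"linear":[0,0,0],"rotation":[0,0,0],"hand":0},{"linear":[0,0,0],"rotation":[0,0,0],"hand":0},{"linear":[0,0,0],"rotation":[0,0,0],"hand":0}]'
python3 -c "
from h import *
plan(.6209,.2621,.055,178.4)
im=bot.grab_frame('side')[:,:,::-1]
cv2.imwrite('pics/s3.png',cv2.resize(im[60:200,310:470],None,fx=4,fy=4))"
```

```text
time: 23.03
eef_pos: [0.622, 0.2604, 0.1565]
orientation: [-180.0, -0.0, 178.3]
wrist_force: [0.4, -0.0, -2.5]
opening: 0.355
finger_force: 59.9
t 23.03 pos [0.622  0.2604 0.1565] rpy [-180.    -0.   178.3] op 0.36 F 59.9
turn total -0.002 rows>= 1 | shift total [0.004 0.005 0.338] rows>= 3
```

View pics/s3.png

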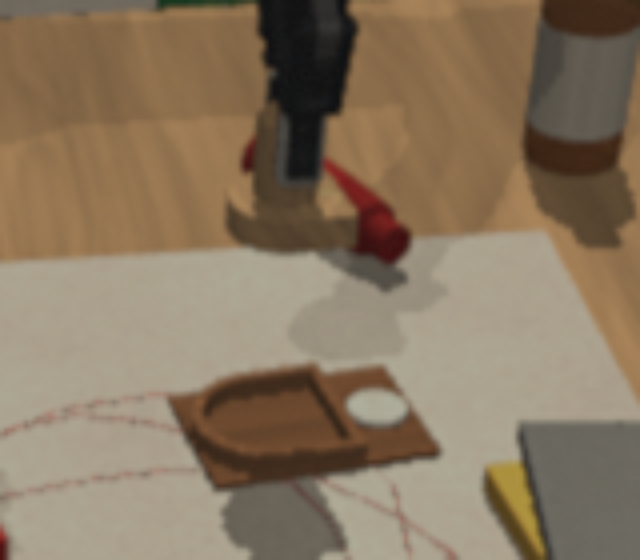

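```bash
python3 -m crank '[{"linear":[-0.002,0.006,0.1],"rotation":[0,0,0],"hand":0},{"linear":[0,0,0.1],"rotation":[0,0,0],"hand":0},{"linear":[0,0,0.1],"rotation":[0,0,0],"hand":0},{"linear":[0,0,0.035],"rotation":[0,0,0],"hand":0},{"linear":[0,0,0],"rotation":[0,0,0],"hand":0}]' >/dev/null
python3 -m crank '[{"linear":[0,0,0],"rotation":[0,0,0],"hand":0},{"linear":[0,0,0],"rotation":[0,0,0],"hand":0},{"linear":[0,0,0],"rotation":[0,0,0],"hand":0},{"linear":[0,0,0],"rotation":[0,0,0],"hand":0}]'
python3 -m crank '[{"linear":[0,0,0.02],"rotation":[0,0,0],"hand":0},{"linear":[0,0,0.02],"rotation":[0,0,0],"hand":0},{"linear":[0,0,0.01],"rotation":[0,0,0],"hand":0},{"linear":[0,0,0],"rotation":[0,0,0],"hand":0},{"linear":[0,0,0],"rotation":[0,0,0],"hand":0}]'
python3 -m crank '[{"linear":[0,0,0],"rotation":[0,0,0],"hand":0},{"linear":[0,0,0],"rotation":[0,0,0],"hand":0},{"linear":[0,0,0],"rotation":[0,0,0],"hand":0}]'
```

```text
time: 23.83
eef_pos: [0.6245, 0.2642, 0.0585]
orientation: [179.9, 0.2, 178.4]
wrist_force: [-0.0, 0.1, -1.3]
opening: 0.358
finger_force: 59.9
time: 24.25
eef_pos: [0.6221, 0.2635, 0.0403]
orientation: [-180.0, -0.1, 178.4]
wrist_force: [0.1, -0.2, -1.6]
opening: 0.351
finger_force: 59.9
time: 24.5
eef_pos: [0.6229, 0.2637, 0.0413]
orientation: [180.0, 0.0, 178.4]
wrist_force: [-0.0, 0.4, -2.3]
opening: 0.357
finger_force: 59.9
```

```bash
python3 -m crank '[{"linear":[0,0,0.01],"rotation":[0,0,0],"hand":0},{"linear":[0,0,0.005],"rotation":[0,0,0],"hand":0},{"linear":[0,0,0],"rotation":[0,0,0],"hand":0},{"linear":[0,0,0],"rotation":[0,0,0],"hand":0},{"linear":[0,0,0],"rotation":[0,0,0],"hand":0}]'
python3 -m crank '[{"linear":[0,0,0],"rotation":[0,0,0],"hand":50},{"linear":[0,0,0],"rotation":[0,0,0],"hand":85},{"linear":[0,0,0],"rotation":[0,0,0],"hand":85},{"linear":[0,0,0],"rotation":[0,0,0],"hand":85},{"linear":[0,0,0],"rotation":[0,0,0],"hand":85}]'
python3 -m crank '[{"linear":[0,0,0],"rotation":[0,0,0],"hand":85},{"linear":[0,0,-0.1],"rotation":[0,0,0],"hand":85},{"linear":[0,0,-0.1],"rotation":[0,0,0],"hand":85},{"linear":[0,0,-0.1],"rotation":[0,0,0],"hand":85},{"linear":[0,0,-0.1],"rotation":[0,0,0],"hand":85}]' >/dev/null
python3 -m crank '[{"linear":[0,0,0],"rotation":[0,0,0.1],"hand":85},{"linear":[0,0,0],"rotation":[0,0,0.1],"hand":85},{"linear":[0,0,0],"rotation":[0,0,0.1],"hand":85},{"linear":[0,0,0],"rotation":[0,0,0.073],"hand":85},{"linear":[0,0,0],"rotation":[0,0,0],"hand":85}]'
python3 -m crank '[{"linear":[0,0,0],"rotation":[0,0,0],"hand":85},{"linear":[0,0,0],"rotation":[0,0,0],"hand":85},{"linear":[0,0,0],"rotation":[0,0,0],"hand":85}]'
python3 -c "
from h import *
plan(.4569,-.2863,.155,155.9)"
```

```text
time: 24.92
eef_pos: [0.6231, 0.2639, 0.0374]
orientation: [180.0, 0.1, 178.4]
wrist_force: [-1.4, -0.1, 5.1]
opening: 0.349
finger_force: 60.6
time: 25.33
eef_pos: [0.6226, 0.2636, 0.0363]
orientation: [-180.0, -0.0, 178.4]
wrist_force: [0.3, -0.1, -0.4]
opening: 0.994
finger_force: 0.0
time: 26.17
eef_pos: [0.6226, 0.2636, 0.1566]
orientation: [-180.0, -0.0, 155.9]
wrist_force: [-0.3, -0.1, -0.7]
opening: 0.994
finger_force: 0.0
time: 26.42
eef_pos: [0.6226, 0.2636, 0.1565]
orientation: [-180.0, -0.0, 156.1]
wrist_force: [-0.2, 0.2, 0.4]
opening: 0.996
finger_force: 0.0
t 26.42 pos [0.6226 0.2636 0.1565] rpy [-180.    -0.   156.1] op 1.0 F 0.0
turn total 0.003 rows>= 1 | shift total [-0.244 -1.899  0.005] rows>= 15
```

```bash
python3 -m crank '[{"linear":[-0.0152,-0.1187,0],"rotation":[0,0,0],"hand":85},{"linear":[-0.0152,-0.1187,0],"rotation":[0,0,0],"hand":85},{"linear":[-0.0152,-0.1187,0],"rotation":[0,0,0],"hand":85},{"linear":[-0.0152,-0.1187,0],"rotation":[0,0,0],"hand":85},{"linear":[-0.0152,-0.1187,0],"rotation":[0,0,0],"hand":85}]' >/dev/null
python3 -m crank '[{"linear":[-0.0152,-0.1187,0],"rotation":[0,0,0],"hand":85},{"linear":[-0.0152,-0.1187,0],"rotation":[0,0,0],"hand":85},{"linear":[-0.0152,-0.1187,0],"rotation":[0,0,0],"hand":85},{"linear":[-0.0152,-0.1187,0],"rotation":[0,0,0],"hand":85},{"linear":[-0.0152,-0.1187,0],"rotation":[0,0,0],"hand":85}]' >/dev/null
python3 -m crank '[{"linear":[-0.0152,-0.1187,0],"rotation":[0,0,0],"hand":85},{"linear":[-0.0152,-0.1187,0],"rotation":[0,0,0],"hand":85},{"linear":[-0.0152,-0.1187,0],"rotation":[0,0,0],"hand":85},{"linear":[-0.0152,-0.1187,0],"rotation":[0,0,0],"hand":85},{"linear":[-0.0152,-0.1187,0],"rotation":[0,0,0],"hand":85}]' >/dev/null
python3 -m crank '[{"linear":[-0.0152,-0.1187,0],"rotation":[0,0,0],"hand":85},{"linear":[0,0,0],"rotation":[0,0,0],"hand":85},{"linear":[0,0,0],"rotation":[0,0,0],"hand":85},{"linear":[0,0,0],"rotation":[0,0,0],"hand":85},{"linear":[0,0,0],"rotation":[0,0,0],"hand":85}]'
python3 -c "
from h import *
plan(.4569,-.2863,.035,155.9)
im=bot.grab_frame('side')[:,:,::-1]
cv2.imwrite('pics/s4.png',im)"
```

```text
time: 28.08
eef_pos: [0.4576, -0.2854, 0.1565]
orientation: [180.0, -0.0, 156.1]
wrist_force: [0.2, 0.0, 0.1]
opening: 0.994
finger_force: 0.0
t 28.08 pos [ 0.4576 -0.2854  0.1565] rpy [180.   -0.  156.1] op 0.99 F 0.0
turn total 0.003 rows>= 1 | shift total [ 0.001 -0.004  0.405] rows>= 3
```

View pics/s4.png

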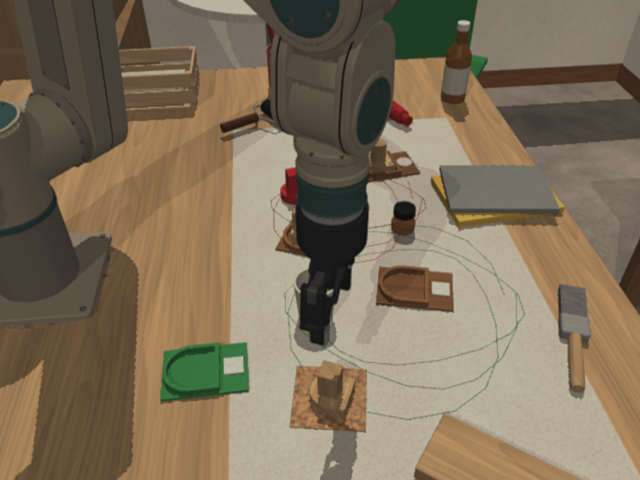

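The round block is in its nest (380,160), the square nest is empty at (415,288), and the square block on the mat is aligned under the gripper. Gripping it.

```bash
python3 -m crank '[{"linear":[0.001,-0.004,0.1],"rotation":[0,0,0],"hand":85},{"linear":[0,0,0.1],"rotation":[0,0,0],"hand":85},{"linear":[0,0,0.1],"rotation":[0,0,0],"hand":85},{"linear":[0,0,0.1],"rotation":[0,0,0],"hand":85},{"linear":[0,0,0],"rotation":[0,0,0],"hand":85}]' >/dev/null
python3 -m crank '[{"linear":[0,0,0],"rotation":[0,0,0],"hand":85},{"linear":[0,0,0],"rotation":[0,0,0],"hand":85},{"linear":[0,0,0],"rotation":[0,0,0],"hand":85},{"linear":[0,0,0],"rotation":[0,0,0],"hand":0},{"linear":[0,0,0],"rotation":[0,0,0],"hand":0}]' 50
python3 -m crank '[{"linear":[0,0,0],"rotation":[0,0,0],"hand":0},{"linear":[0,0,0],"rotation":[0,0,0],"hand":0},{"linear":[0,0,0],"rotation":[0,0,0],"hand":0},{"linear":[0,0,0],"rotation":[0,0,0],"hand":0},{"linear":[0,0,0],"rotation":[0,0,0],"hand":0}]'
python3 -m crank '[{"linear":[0,0,0],"rotation":[0,0,0],"hand":0},{"linear":[0,0,-0.06],"rotation":[0,0,0],"hand":0},{"linear":[0,0,-0.1],"rotation":[0,0,0],"hand":0},{"linear":[0,0,-0.12],"rotation":[0,0,0],"hand":0},{"linear":[0,0,-0.12],"rotation":[0,0,0],"hand":0}]'
python3 -m crank '[{"linear":[0,0,0],"rotation":[0,0,-0.09],"hand":0},{"linear":[0,0,0],"rotation":[0,0,-0.085],"hand":0},{"linear":[0,0,0],"rotation":[0,0,0],"hand":0},{"linear":[0,0,0],"rotation":[0,0,0],"hand":0},{"linear":[0,0,0],"rotation":[0,0,0],"hand":0}]'
python3 -c "
from h import *
plan(.603,-.089,.155,166.5)"
```

```text
time: 28.97
eef_pos: [0.4582, -0.2884, 0.0385]
orientation: [-179.9, 0.2, 156.0]
wrist_force: [0.6, -0.6, -0.1]
opening: 0.74
finger_force: 0.0
time: 29.38
eef_pos: [0.4574, -0.288, 0.0372]
orientation: [-180.0, 0.1, 156.0]
wrist_force: [0.0, -0.2, 4.2]
opening: 0.321
finger_force: 51.0
time: 29.8
eef_pos: [0.4552, -0.2862, 0.1561]
orientation: [179.9, -0.3, 156.0]
wrist_force: [1.0, -0.4, -1.2]
opening: 0.319
finger_force: 50.4
time: 30.22
eef_pos: [0.456, -0.2868, 0.1554]
orientation: [179.9, -0.1, 166.4]
wrist_force: [0.1, -0.5, -0.6]
opening: 0.316
finger_force: 50.4
t 30.22 pos [ 0.456  -0.2868  0.1554] rpy [ 1.799e+02 -1.000e-01  1.664e+02] op 0.32 F 50.4
turn total -0.002 rows>= 1 | shift total [-0.323  0.756  0.001] rows>= 7
```

```bash
python3 -m crank '[{"linear":[-0.0404,0.0945,0],"rotation":[0,0,0],"hand":0},{"linear":[-0.0404,0.0945,0],"rotation":[0,0,0],"hand":0},{"linear":[-0.0404,0.0945,0],"rotation":[0,0,0],"hand":0},{"linear":[-0.0404,0.0945,0],"rotation":[0,0,0],"hand":0},{"linear":[-0.0404,0.0945,0],"rotation":[0,0,0],"hand":0}]' >/dev/null
python3 -m crank '[{"linear":[-0.0404,0.0945,0],"rotation":[0,0,0],"hand":0},{"linear":[-0.0404,0.0945,0],"rotation":[0,0,0],"hand":0},{"linear":[-0.0404,0.0945,0],"rotation":[0,0,0],"hand":0},{"linear":[0,0,0],"rotation":[0,0,0],"hand":0},{"linear":[0,0,0],"rotation":[0,0,0],"hand":0}]' >/dev/null
python3 -m crank '[{"linear":[0,0,0],"rotation":[0,0,0],"hand":0},{"linear":[0,0,0],"rotation":[0,0,0],"hand":0},{"linear":[0,0,0],"rotation":[0,0,0],"hand":0},{"linear":[0,0,0],"rotation":[0,0,0],"hand":0}]'
python3 -c "
from h import *
plan(.603,-.089,.057,166.5)
im=bot.grab_frame('side')[:,:,::-1]
cv2.imwrite('pics/s5.png',cv2.resize(im[180:330,330:490],None,fx=4,fy=4))"
```

```text
time: 31.38
eef_pos: [0.6034, -0.0905, 0.1565]
orientation: [-180.0, -0.0, 166.4]
wrist_force: [0.7, -0.6, -0.6]
opening: 0.316
finger_force: 50.4
t 31.38 pos [ 0.6034 -0.0905  0.1565] rpy [-180.    -0.   166.4] op 0.32 F 50.4
turn total -0.002 rows>= 1 | shift total [0.003 0.004 0.332] rows>= 3
```

View pics/s5.png

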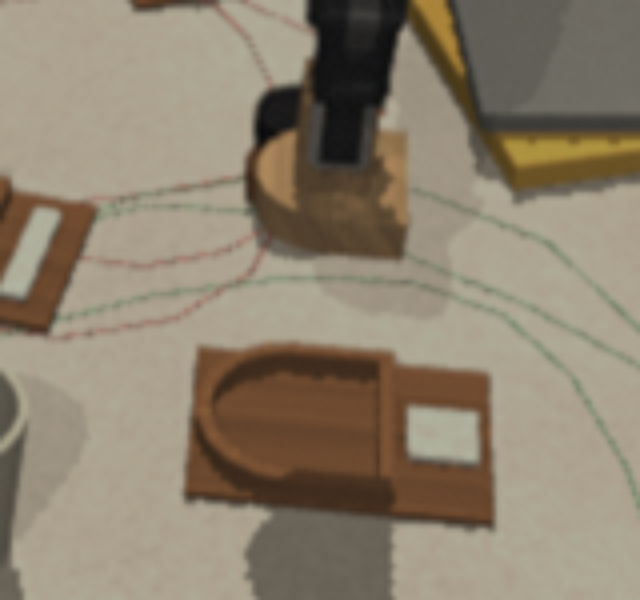

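```bash
python3 -m crank '[{"linear":[-0.001,0.004,0.1],"rotation":[0,0,0],"hand":0},{"linear":[0,0,0.1],"rotation":[0,0,0],"hand":0},{"linear":[0,0,0.1],"rotation":[0,0,0],"hand":0},{"linear":[0,0,0.03],"rotation":[0,0,0],"hand":0},{"linear":[0,0,0],"rotation":[0,0,0],"hand":0}]' >/dev/null
python3 -m crank '[{"linear":[0,0,0],"rotation":[0,0,0],"hand":0},{"linear":[0,0,0],"rotation":[0,0,0],"hand":0},{"linear":[0,0,0],"rotation":[0,0,0],"hand":0},{"linear":[0,0,0],"rotation":[0,0,0],"hand":0}]'
python3 -m crank '[{"linear":[0,0,0.02],"rotation":[0,0,0],"hand":0},{"linear":[0,0,0.02],"rotation":[0,0,0],"hand":0},{"linear":[0,0,0.01],"rotation":[0,0,0],"hand":0},{"linear":[0,0,0],"rotation":[0,0,0],"hand":0},{"linear":[0,0,0],"rotation":[0,0,0],"hand":0}]'
python3 -m crank '[{"linear":[0,0,0],"rotation":[0,0,0],"hand":0},{"linear":[0,0,0],"rotation":[0,0,0],"hand":0},{"linear":[0,0,0],"rotation":[0,0,0],"hand":0}]'
```

```text
time: 32.18
eef_pos: [0.6063, -0.0889, 0.0597]
orientation: [-180.0, 0.2, 166.5]
wrist_force: [-0.5, 0.5, -1.5]
opening: 0.316
finger_force: 50.4
time: 32.6
eef_pos: [0.604, -0.0883, 0.0419]
orientation: [180.0, -0.1, 166.5]
wrist_force: [0.2, -0.6, -0.2]
opening: 0.319
finger_force: 50.4
time: 32.85
eef_pos: [0.6049, -0.0886, 0.0428]
orientation: [-180.0, 0.0, 166.5]
wrist_force: [0.4, 0.3, -0.4]
opening: 0.32
finger_force: 50.4
```

```bash
python3 -m crank '[{"linear":[0,0,0.01],"rotation":[0,0,0],"hand":0},{"linear":[0,0,0.004],"rotation":[0,0,0],"hand":0},{"linear":[0,0,0],"rotation":[0,0,0],"hand":0},{"linear":[0,0,0],"rotation":[0,0,0],"hand":0},{"linear":[0,0,0],"rotation":[0,0,0],"hand":0}]'
python3 -m crank '[{"linear":[0,0,0],"rotation":[0,0,0],"hand":50},{"linear":[0,0,0],"rotation":[0,0,0],"hand":85},{"linear":[0,0,0],"rotation":[0,0,0],"hand":85},{"linear":[0,0,0],"rotation":[0,0,0],"hand":85},{"linear":[0,0,0],"rotation":[0,0,0],"hand":85}]'
python3 -m crank '[{"linear":[0,0,0],"rotation":[0,0,0],"hand":85},{"linear":[0,0,-0.1],"rotation":[0,0,0],"hand":85},{"linear":[0,0,-0.1],"rotation":[0,0,0],"hand":85},{"linear":[0,0,-0.1],"rotation":[0,0,0],"hand":85},{"linear":[0,0,-0.13],"rotation":[0,0,0],"hand":85}]' >/dev/null
python3 -m crank '[{"linear":[0.13,0,-0.03],"rotation":[0,0,0],"hand":85},{"linear":[0.1,-0.09,-0.03],"rotation":[0,0,0],"hand":85},{"linear":[0.08,-0.1,0],"rotation":[0,0,0],"hand":85},{"linear":[0.02,-0.13,0],"rotation":[0,0,0],"hand":85},{"linear":[0,-0.13,0],"rotation":[0,0,0],"hand":85}]' >/dev/null
python3 -m crank '[{"linear":[0,-0.13,0],"rotation":[0,0,0],"hand":85},{"linear":[0,-0.13,0],"rotation":[0,0,0],"hand":85},{"linear":[0,-0.1,0],"rotation":[0,0,0],"hand":85},{"linear":[0,0,0],"rotation":[0,0,0],"hand":85},{"linear":[0,0,0],"rotation":[0,0,0],"hand":85}]'
python3 - <<'E'
from h import *
N={"round":(.6209,.2621,8.9),"bar":(.4543,.0505,-24),"square":(.602,-.089,-13.5)}
fr={c:bot.grab_frame(c)[:,:,::-1].copy() for c in("top","side")}
rows=[]
for n,(x,y,w) in N.items():
    p=[x,y,np.radians(w)];out=[]
    for c,W,H in(("top",60,65),("side",95,65)):
        o=(proj(c,place(p,[[.018,0,.025]]))[0]-(W/2,H/2)).astype(int)
        k=cv2.resize(fr[c][o[1]:o[1]+H,o[0]:o[0]+W],None,fx=5,fy=5,interpolation=cv2.INTER_CUBIC)
        for P,col in((SL,(255,255,0)),(grip(n,.065),(0,0,255)),(foot(.023),(0,255,0))):
            cv2.polylines(k,[((proj(c,place(p,P))-o+.5)*5).astype(int)],True,col,1)
        out.append(k)
    rows.append(np.hstack(out))
im=cv2.resize(np.vstack(rows),None,fx=.6,fy=.6,interpolation=cv2.INTER_AREA);print(im.shape)
cv2.imwrite("pics/fin.png",im);cv2.imwrite("pics/fin_side.png",fr["side"])
E
```

```text
time: 33.27
eef_pos: [0.6052, -0.0887, 0.0392]
orientation: [-180.0, 0.1, 166.5]
wrist_force: [-0.3, -0.8, 5.7]
opening: 0.318
finger_force: 51.1
time: 33.68
eef_pos: [0.6044, -0.0884, 0.038]
orientation: [180.0, -0.0, 166.5]
wrist_force: [0.5, -0.4, -0.1]
opening: 0.987
finger_force: 0.0
time: 34.93
eef_pos: [0.4511, -0.303, 0.1854]
orientation: [180.0, 0.0, 166.3]
wrist_force: [-0.3, 0.7, 0.2]
opening: 0.997
finger_force: 0.0
(585, 465, 3)
```

View pics/fin.png

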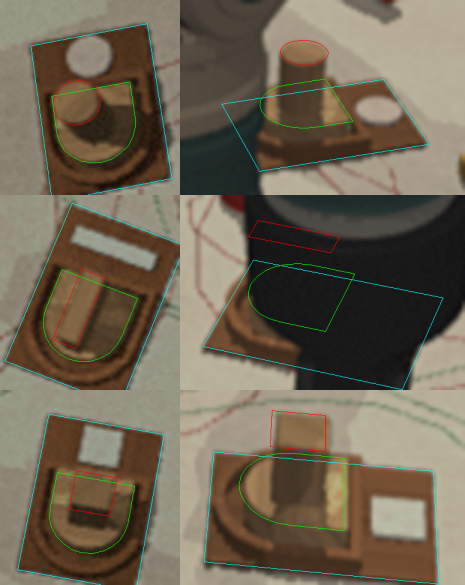

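View pics/fin_side.png

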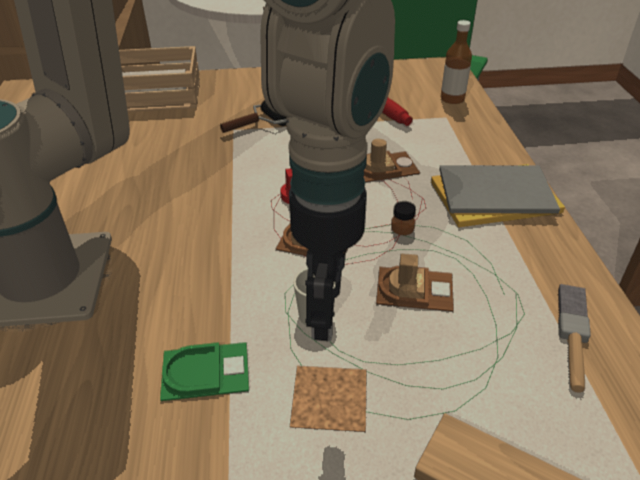

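All three blocks match the seated model within a few mm, flat ends to their markers. The mat is empty, the jar (403,218) and cup (316,300) stand in place, and the robot is clear of everything.

```bash
python3 -c "
from rig import bot
print(bot.sign_off())"
```

```text
the job is handed in; nothing more can be done
None
```

I moved all three blocks into their matching nests, parking the square block on the cork mat first, and handed the job in at about 35 s; the last pictures show each block seated with its flat end to its marker and the cup and ink jar where they were, but the hand-in returned no verdict.

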